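# Topple a carton onto the marked unpacking mat

## Task

Topple the tall carton standing on the bench mat by pushing it high up, so that it falls towards the wooden batten and comes to lie flat on its broad face inside the painted outline. Then push it along the mat from its near end until its other end sits flush against the batten, still inside the outline. Only push, never lift or carry the carton, and leave the spray can and the jug beside the mat alone.

Things in the scene. Friction and masses are not known exactly. Their poses are not given: they have to be found in the camera images.
- carton: Loose rigid cardboard carton, 60 (x) by 110 (y) by 180 mm (z), 0.28 to 0.56 kg, standing on its small end across the outline's -x line. Origin: centre of underside; z up; x out of the broad face, within 0.08 rad of the mat's x. Pushed 140 mm up or higher on the other broad face it tips about its lower x edge and past 20 degrees falls by itself. Lying, it slides when pushed with 2 to 9 N.
- foot_left (a point): corner of the carton's broad face that looks towards the batten, at the foot (bottom when standing), on the carton's +y side; after toppling this face is underneath
- foot_right (a point): corner of the carton's broad face that looks towards the batten, at the foot (bottom when standing), on the carton's -y side; after toppling this face is underneath
- head_left (a point): corner of the carton's broad face that looks towards the batten, at the top when standing, on the carton's +y side; after toppling this face is underneath
- head_right (a point): corner of the carton's broad face that looks towards the batten, at the top when standing, on the carton's -y side; after toppling this face is underneath
- mat: Fixed dark mat, 370 (x) by 270 (y) by 4 mm thick. Origin on the bench, z up; it spans x -195 to +175 mm. A flush white 5 mm line encloses x -120 to +130, y -90 to +90 mm: the outline. The carton stands at its -x end. At the +x end a fixed wooden batten, 200 mm long (y), 22 mm thick, top 34 mm above the bench, is the stop: its face to the carton is at x = +130 mm.
- can: Bystander: loose upright spray can with red cap, 64 mm diameter, 190 mm tall, beside the mat. Origin: centre of its underside, z up.
- jug: Bystander: loose upright orange jug with tapered shoulder and black cap, 80 mm diameter, 210 mm tall, beside the mat, on the side without the can. Origin: centre of its underside, z up.
Not all that is in view belongs to the job. What is meant by the carton is not yellow, and is the smaller of those in its own colour.

How it is judged:
By the outcome, as a careful person would: the job done as asked, in the order asked, and still so for the second after the job is handed in, with the robot touching nothing.
It also fails if it takes over 48 s, if anything falls off the work surface, if the arm or the gripper's body presses on something with over 40 N, if the wrist force passes 120 N, or if a joint passes its speed limit or range.

## Robot

A 6-joint arm with a two-finger parallel gripper is mounted at the origin on the work surface. World frame = base frame: x ahead of the robot, y to its left, z up, the work surface at z = 0. Lengths are in m, angles in degrees, forces in N, time in s.
With the tool pointing down it reaches from about 0.4 to 0.825 m from the base axis. Payload 7 kg.
Tool frame: the origin (TCP) lies on the centre line of the jaws, within the pads' length; the fingertips stand 11 mm ahead of it and the grasp point (between the pads) lies 8 mm behind it; z points along the fingers, y is the line along which they close (so a half turn about z gives the same grasp; the last joint's range is limited). The gripper opens to 88 mm and grips with 3 to 60 N. Pads are 19 mm wide; open, the fingers measure 130 mm over their backs; the gripper's body (78 mm by 193 mm) begins 47 mm behind the grasp point.
Start: joints at [-50.185, 20.546, 0.682, 0, -70.136, -16.507], TCP at [0.267, -0.62, 0.238] pointing down, gripper open.
Joint ranges: [-176.03, 176.03], [-82.01, 121.73], [-58.28, 71.71], [-173.87, 95.51], [-174.79, -0.11], [-173.66, 173.66]. Speed limits (degrees/s): [136.94, 136.94, 172.46, 180, 180, 180].

## Interface

Orientations are given as [roll, pitch, yaw] about the fixed x, y, z axes, in that order (R = Rz(yaw) Ry(pitch) Rx(roll)).
In Python, from plant import r, capture, camera_model, job gives the robot as it stands.
- The arm moves only by the tool drive_tool, never from a script. Its argument "increments" is a list that holds one entry, the list of rows, each a list of 5 numbers: the gripper's target within -1 to 1 (fully open at 1, half-way at 0, shut at -1), then the shift along the tool's x, y, z scaled (see below), then the turn about the tool's z scaled (see below). In form: [[[gripper, tx, ty, tz, roll], ...]]. A call has 1 to 5 rows; each row is the pose to reach, as a shift and turn from the pose commanded when the call began, along the tool's axes at that moment, turning the shorter way round; what a row does not reach only later rows make up. The controller multiplies each number of a shift by 120 mm and each number of a turn by 360 degrees. A row lasts 1/8 s, in which the tool goes at most 62.5 mm and 10.7 degrees, less where a joint would pass 70% of its speed; a pose out of reach is approached as far as the arm can. A call with a number of a shift or a turn outside -1 to 1 is refused whole. A call with a gripper value outside its range is refused whole. The fingers move at their own pace and stop on an object; "squeeze" is the grip in N (left out, the last holds). Time passes only in rows, so rows that repeat a pose let the fingers close. It gives the time, the measured TCP pose, the force, the opening and the grip force at its end, in the units of the state.
- r.get_state(): the state, without advancing time (a new reading comes with each control period).
- capture(name): name is "side" or "top"; returns the picture (480x640x3 uint8, red, green, blue); there is no depth.
- camera_model(name): a dict with "camera_matrix" (3x3 intrinsics, pixels), "rvec" (rotation vector, rad) and "tvec" (3), from world to camera coordinates, as OpenCV has them. Camera axes: x right, y down, z forward; pixel columns grow to the right and rows downward; lengths in m; the calibration is good to about 2 mm. A picture is of the moment at which its call begins. camera_model takes no time and is no camera call.
- job.close_job(): hands the job in; it is judged then, once.
The state is a dict: "time_s": time; "joints": joint angles; "qd": joint speeds; "joint_torque": joint torques, N m; "tcp_pos": TCP position; "eef_rot": TCP orientation; "contact_force": force on the tool from outside, world axes, zero at the start; "moment": the same for the moment, N m; "gripper_width": finger opening in m; "gripper_force": force on a finger pad.
Only numpy, scipy, OpenCV 4.12 (cv2) and the standard library are available. Lean on these libraries where they do the work, as an engineer would, in place of code of your own. Each camera call takes 0.05 s, during which the arm holds its last target. There are 200 camera calls.

## Working session

There is one attempt and no reset: what is moved stays moved. The work goes in short steps, Python scripts to look and compute and a tool call to move; the robot and the scene stay as the last step left them, time stands still between calls to the robot, and variables do not carry over. Pictures are saved under pics/ and viewed, at most 10 in all, crops included, and the job is handed in when it is done.

Besides the shell and the picture viewer there is one more tool, called after ">>>" as a command line: name --argument value ..., lists and objects as JSON in quotes. drive_tool: Moves the arm, as the interface text tells. Its arguments: {"type":"object","properties":{"increments":{"type":"array"},"squeeze":{"type":"number"}},"required":["increments"]}

```bash
mkdir -p pics
python3 - <<'E'
from plant import r,capture,camera_model
import cv2
for n in("side","top"):
    cv2.imwrite(f"pics/{n}0.png",capture(n)[:,:,::-1]); print(camera_model(n))
s=r.get_state();print(s["time_s"],s["tcp_pos"],s["eef_rot"],s["gripper_width"],s["contact_force"])
E
```

```text
{'camera_matrix': array([[440.97761297,   0.        , 325.34504357],
       [  0.        , 440.97761297, 243.44571402],
       [  0.        ,   0.        ,   1.        ]]), 'rvec': array([ 1.59558484,  2.39070118, -0.47264899]), 'tvec': array([ 0.1824469 , -0.45223625,  1.26880136])}
{'camera_matrix': array([[585.6693284 ,   0.        , 321.75578328],
       [  0.        , 585.6693284 , 235.46207489],
       [  0.        ,   0.        ,   1.        ]]), 'rvec': array([ 2.17082913, -2.21401895,  0.06920494]), 'tvec': array([0.02522827, 0.56103857, 1.49814307])}
0.1 [ 0.26687013 -0.61954288  0.23670963] [ 1.79912797e+02 -8.78325546e-03 -1.56701259e+02] 0.08738419548325527 [-0.39992867  0.74496172 -0.78938135]
```

View pics/side0.png

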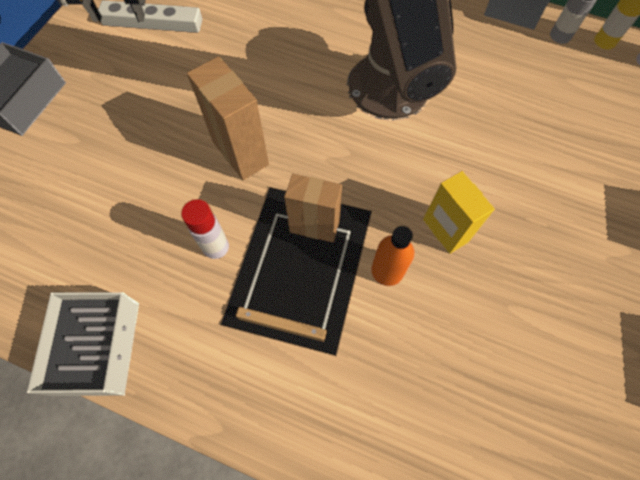

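View pics/top0.png

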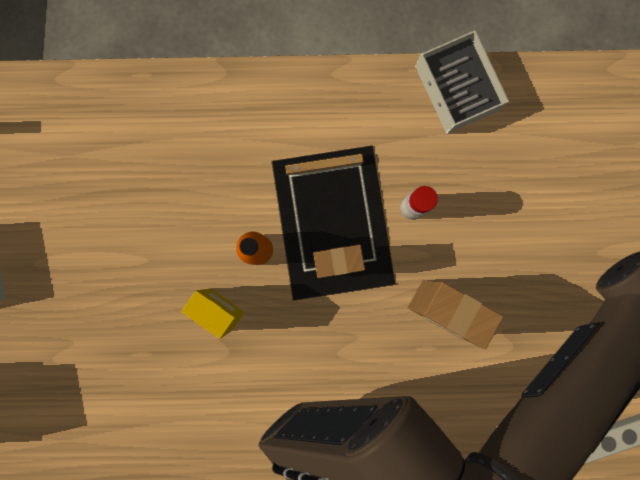

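Side view: the mat with the batten is at (290,270). Three boxes could be the carton:
- brown box on the mat at (313,205)
- bigger brown box off the mat at (230,115)
- yellow box at (460,210)

The brown box on the mat fits: it isn't yellow, it's the smaller brown one, and it stands on the -x line. In the top view it's at (340,261). The can is at (420,202) and the jug at (254,248). I'll confirm it in one crop.

```bash
cat > h.py <<'E'
import numpy as np,cv2
from plant import r,capture,camera_model
def ray(n,uv,z):
    m=camera_model(n);R=cv2.Rodrigues(m["rvec"])[0];K=m["camera_matrix"]
    c=-R.T@m["tvec"];d=R.T@np.linalg.inv(K)@np.array([*uv,1.]);return (c+d*(z-c[2])/d[2])
def proj(n,p):
    m=camera_model(n);return cv2.projectPoints(np.float64(p).reshape(-1,1,3),m["rvec"],m["tvec"],m["camera_matrix"],None)[0][:,0]
E
python3 - <<'E'
from h import *
im=cv2.imread("pics/top0.png")[140:310,260:400]
cv2.imwrite("pics/topcrop.png",cv2.resize(im,None,fx=3.5,fy=3.5,interpolation=cv2.INTER_CUBIC))
im=cv2.imread("pics/side0.png")
for uv in((273,161),(373,146),(395,284),(293,299)):print(ray("top",uv,.004).round(4))
for uv in((270,189),(371,211),(336,353),(222,323)):print("s",ray("side",uv,.004).round(4))
for n,uv,z in(("top",(424,198),.19),("top",(248,246),.21),("side",(199,210),.19),("side",(402,236),.21)):print(n,ray(n,uv,z).round(3))
E
```

```text
[0.7607 0.1384 0.004 ]
[ 0.7955 -0.1255  0.004 ]
[ 0.4322 -0.1735  0.004 ]
[0.3987 0.0919 0.004 ]
s [ 0.4402 -0.169   0.004 ]
s [0.3993 0.0916 0.004 ]
s [0.7582 0.141  0.004 ]
s [ 0.7951 -0.1213  0.004 ]
top [ 0.633 -0.222  0.19 ]
top [0.529 0.182 0.21 ]
side [ 0.629 -0.218  0.19 ]
side [0.534 0.182 0.21 ]
```

View pics/topcrop.png

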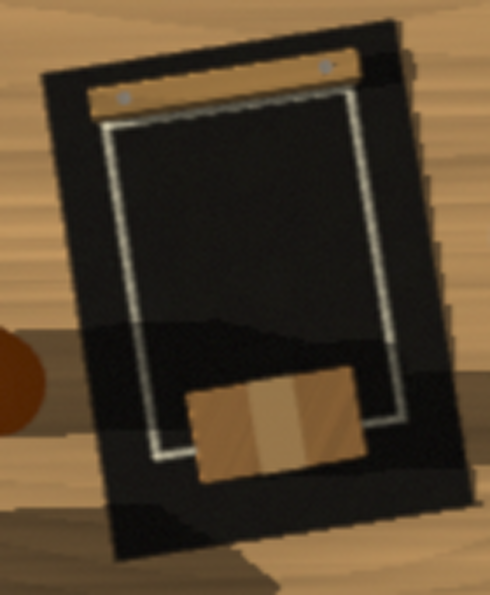

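The crop confirms the carton: the small brown box with a tape strip. Its top corners in the crop are (186,393), (354,366), (368,457) and (199,484). It stands across the -x line, and the mat corners are at (43,74), (398,20), (475,502) and (116,560).

```bash
cat >> h.py <<'E'
def fit2(loc,w):
    loc=np.array(loc,float);w=np.array(w)[:,:2];a=loc-loc.mean(0);b=w-w.mean(0)
    th=np.arctan2((a[:,0]*b[:,1]-a[:,1]*b[:,0]).sum(),(a*b).sum())
    R=np.array([[np.cos(th),-np.sin(th)],[np.sin(th),np.cos(th)]]);t=w.mean(0)-R@loc.mean(0)
    return th,R,t,np.abs(loc@R.T+t-w).max()
E
python3 - <<'E'
from h import *
f=lambda l,z:[ray("top",(u/3.5+260-.36,v/3.5+140-.36),z) for u,v in l]
th,R,t,e=fit2([(.175,.135),(.175,-.135),(-.195,-.135),(-.195,.135)],f([(43,74),(398,20),(475,502),(116,560)],.004))
print("mat",np.degrees(th),t,e)
w=f([(186,393),(354,366),(368,457),(199,484)],.184)
tc,Rc,c,e=fit2([(.03,.055),(.03,-.055),(-.03,-.055),(-.03,.055)],w)
print("carton",np.degrees(tc),c,e,"in mat",R.T@(c-t),np.degrees(tc-th),"edges",[np.linalg.norm(w[i]-w[i-1]).round(4) for i in range(4)])
p=[[*(Rc@q+c),.184] for q in [(.03,.055),(.03,-.055),(-.03,-.055),(-.03,.055)]]
print("side proj of top",proj("side",p).round(0).tolist())
for d in(-.03,-.1,-.15):print(d,Rc@[d,0]+c)
E
```

```text
mat 7.664685884014026 [ 0.60747891 -0.01548983] 0.0023978388460994537
carton 7.792797248733505 [ 0.49182466 -0.02295655] 0.0013070759830906761 in mat [-0.11561683  0.00802543] 0.12811136471947898 edges [np.float64(0.0602), np.float64(0.1117), np.float64(0.0603), np.float64(0.1121)]
side proj of top [[336.0, 208.0], [284.0, 196.0], [292.0, 172.0], [343.0, 183.0]]
-0.03 [ 0.46210171 -0.02702428]
-0.1 [ 0.39274817 -0.03651565]
-0.15 [ 0.34320993 -0.0432952 ]
```

Run:
```python
from h import *
# big carton: top-face corners in both views
for z in(.18,.24,.28,.32):print(z,[ray("top",u,z)[:2].round(3).tolist() for u in((427,281),(502,320),(487,348),(409,306))],[ray("side",u,z)[:2].round(3).tolist() for u in((190,74),(218,60),(257,93),(228,109))])
print("base",[ray("side",u,0)[:2].round(3).tolist() for u in((243,178),(268,161))])
s=r.get_state();yaw=np.radians(s["eef_rot"][2]);d=np.array([.425,-.032])-s["tcp_pos"][:2]
print("tool shift",d@[np.cos(yaw),np.sin(yaw)],d@[np.sin(yaw),-np.cos(yaw)])
```

```text
0.18 [[0.442, -0.225], [0.35, -0.394], [0.287, -0.357], [0.386, -0.182]] [[0.315, -0.417], [0.25, -0.376], [0.305, -0.246], [0.372, -0.287]]
0.24 [[0.443, -0.214], [0.355, -0.376], [0.295, -0.341], [0.39, -0.173]] [[0.359, -0.374], [0.299, -0.336], [0.349, -0.215], [0.412, -0.253]]
0.28 [[0.444, -0.207], [0.359, -0.363], [0.301, -0.329], [0.392, -0.167]] [[0.389, -0.345], [0.332, -0.309], [0.379, -0.195], [0.439, -0.231]]
0.32 [[0.445, -0.2], [0.362, -0.351], [0.306, -0.318], [0.395, -0.161]] [[0.418, -0.316], [0.365, -0.283], [0.409, -0.175], [0.465, -0.208]]
base [[0.436, -0.249], [0.364, -0.211]]
tool shift -0.37762326951270136 0.47708736634373733
```

>>> drive_tool --increments '[[[-0.1,0,0,-0.5,0.02],[-0.1,0,0,-1,0.0433],[-0.1,-0.4,0.5,-1,0.0433],[-0.1,-0.8,1,-1,0.0433],[-0.1,-0.8,1,-1,0.0433]]]'

```text
time_s: 0.72
tcp_pos: [0.308, -0.4692, 0.3579]
eef_rot: [-180.0, 0.0, -172.2]
contact_force: [-0.1, -1.3, 0.3]
gripper_width: 0.0438
gripper_force: 0.0
```

>>> drive_tool --increments '[[[-0.1,-0.25,0.5,0,0],[-0.1,-0.5,1,0,0],[-0.1,-0.5,1,0,0]]]'

```text
time_s: 1.1
tcp_pos: [0.3518, -0.3419, 0.358]
eef_rot: [-180.0, 0.1, -172.1]
contact_force: [0.0, -1.1, 0.8]
gripper_width: 0.0396
gripper_force: 0.0
```

>>> drive_tool --increments '[[[-0.1,-0.25,0.5,0,0],[-0.1,-0.5,1,0,0],[-0.1,-0.5,1,0,0]]]'

```text
time_s: 1.48
tcp_pos: [0.3952, -0.2155, 0.3576]
eef_rot: [180.0, 0.0, -172.1]
contact_force: [-0.1, -0.0, 0.1]
gripper_width: 0.0392
gripper_force: 0.0
```

>>> drive_tool --increments '[[[-0.1,-0.15,0.5,0,0],[-0.1,-0.3,1,0,0],[-0.1,-0.3,1,0,0]]]'

```text
time_s: 1.85
tcp_pos: [0.4146, -0.0914, 0.3575]
eef_rot: [180.0, -0.0, -172.0]
contact_force: [-0.6, -0.6, 0.6]
gripper_width: 0.0395
gripper_force: 0.0
```

>>> drive_tool --increments '[[[-0.1,-0.15,0.48,0,0],[-0.1,-0.15,0.48,0,0],[-0.1,-0.15,0.48,0.4,0],[-0.1,-0.15,0.48,0.8,0],[-0.1,-0.15,0.48,0.8,0]]]'

```text
time_s: 2.48
tcp_pos: [0.422, -0.0366, 0.2589]
eef_rot: [-179.9, -0.4, -172.4]
contact_force: [0.0, -0.6, 1.6]
gripper_width: 0.0394
gripper_force: 0.0
```

>>> drive_tool --increments '[[[-0.1,0,0,0.4,0],[-0.1,0,0,0.78,0],[-0.1,0,0,0.78,0]]]'

```text
time_s: 2.85
tcp_pos: [0.4234, -0.0358, 0.1676]
eef_rot: [-179.9, -0.2, -172.3]
contact_force: [-0.0, 0.7, 1.0]
gripper_width: 0.0393
gripper_force: 0.0
```

Run:
```python
from h import *
a=capture("top")[140:340,240:440,::-1];b=capture("side")[130:330,210:410,::-1]
cv2.imwrite("pics/p1.png",cv2.resize(np.hstack([a,b]),None,fx=2,fy=2,interpolation=cv2.INTER_CUBIC))
s=r.get_state();print(s["tcp_pos"],s["eef_rot"],s["contact_force"])
```

```text
[ 0.42578286 -0.03492583  0.17040863] [-1.79960352e+02  1.21346212e-01 -1.72289344e+02] [0.87666198 0.11442665 0.6207939 ]
```

View pics/p1.png

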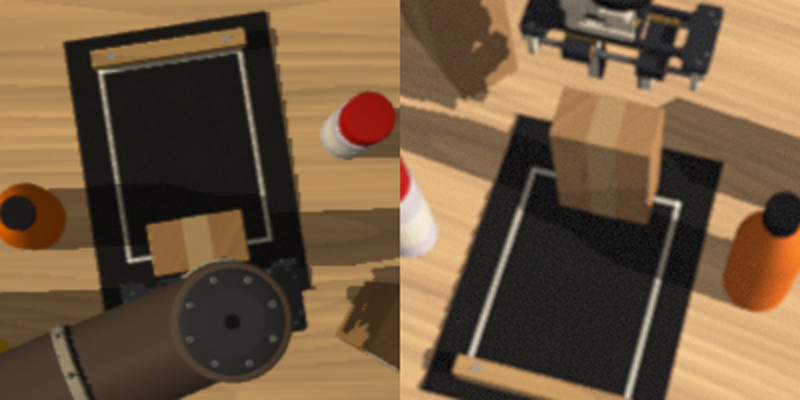

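The fingers are behind the carton and centred on it: top view carton at (200,240), gripper at (230,300), with clear space to both bystanders. Pushing now.

>>> drive_tool --increments '[[[-0.1,-0.1,0,0,0],[-0.1,-0.18,0,0,0],[-0.1,-0.25,0,0,0],[-0.1,-0.31,0,0,0],[-0.1,-0.37,0,0,0]]]'

```text
time_s: 3.58
tcp_pos: [0.4684, -0.0285, 0.1679]
eef_rot: [-180.0, -0.0, -172.3]
contact_force: [-1.6, 0.3, -0.0]
gripper_width: 0.0396
gripper_force: 0.3
```

>>> drive_tool --increments '[[[-0.1,-0.06,0,0,0],[-0.1,-0.12,0,0,0],[-0.1,-0.18,0,0,0],[-0.1,-0.24,0,0,0],[-0.1,-0.3,0,0,0]]]'

```text
time_s: 4.2
tcp_pos: [0.5042, -0.0236, 0.1679]
eef_rot: [180.0, 0.0, -172.3]
contact_force: [-0.7, 0.2, 0.9]
gripper_width: 0.0395
gripper_force: 0.0
```

Run:
```python
from h import *
a=capture("top")[140:340,240:440,::-1];b=capture("side")[130:330,210:410,::-1]
cv2.imwrite("pics/p2.png",cv2.resize(np.hstack([a,b]),None,fx=2,fy=2,interpolation=cv2.INTER_CUBIC))
s=r.get_state();print(s["tcp_pos"],s["eef_rot"],s["contact_force"])
```

```text
[ 0.50453062 -0.02357416  0.16787673] [-1.79993478e+02  7.80102659e-03 -1.72277427e+02] [-0.29455493  0.12972826 -0.27038213]
```

View pics/p2.png

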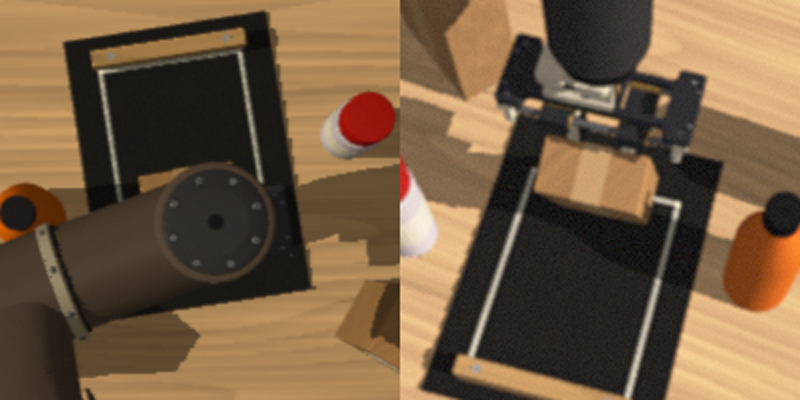

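The carton is tipping forward, close to its balance point, with its foot edge still in place near (590,205). I'll push a little further and then let it fall.

>>> drive_tool --increments '[[[-0.1,-0.07,0,0,0],[-0.1,-0.13,0,0,0],[-0.1,-0.16,0,0,0],[-0.1,-0.16,0,0,0],[-0.1,-0.16,0,0,0]]]'

```text
time_s: 4.92
tcp_pos: [0.5226, -0.0212, 0.1679]
eef_rot: [180.0, -0.0, -172.3]
contact_force: [-0.8, 0.2, 0.3]
gripper_width: 0.0395
gripper_force: 0.0
```

>>> drive_tool --increments '[[[-0.1,0.3,0,0,0],[-0.1,0.6,0,0,0],[-0.1,0.6,0,0,0],[-0.1,0.6,0,0,0]]]'

```text
time_s: 5.42
tcp_pos: [0.452, -0.0307, 0.1685]
eef_rot: [180.0, 0.1, -172.3]
contact_force: [0.0, 0.1, 0.3]
gripper_width: 0.0397
gripper_force: 0.0
```

Run:
```python
from h import *
a=capture("top")[140:340,240:440,::-1];b=capture("side")[150:350,210:410,::-1]
cv2.imwrite("pics/p3.png",cv2.resize(np.hstack([a,b]),None,fx=2,fy=2,interpolation=cv2.INTER_CUBIC))
s=r.get_state();print(s["tcp_pos"],s["eef_rot"],s["contact_force"])
```

```text
[ 0.452187   -0.03062223  0.16812284] [-1.79997317e+02  2.87764543e-02 -1.72273546e+02] [ 0.32624456 -0.0711521   0.14123806]
```

View pics/p3.png

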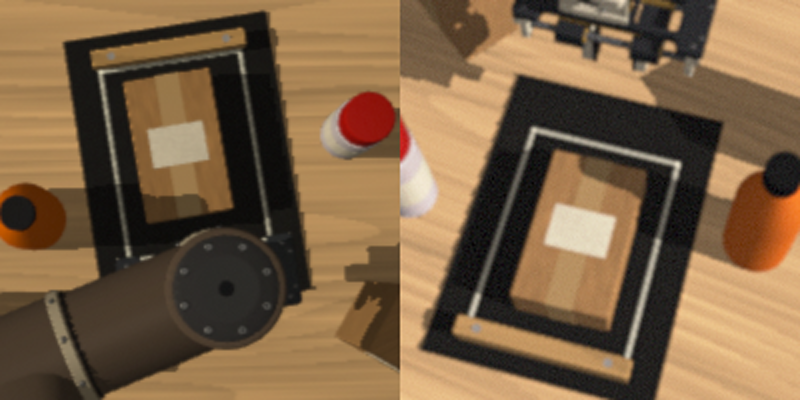

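The carton lies flat inside the outline. In the top view its upper corners are at (122,81), (211,68), (235,208) and (146,223).

Run:
```python
from h import *
w=[ray("top",(u/2+240-.25,v/2+140-.25),.064) for u,v in((122,81),(211,68),(235,208),(146,223))]
tc,Rc,c,e=fit2([(.09,.055),(.09,-.055),(-.09,-.055),(-.09,.055)],w)
th=np.radians(7.66);R=np.array([[np.cos(th),-np.sin(th)],[np.sin(th),np.cos(th)]]);t=np.array([.6075,-.0155])
m=R.T@(c-t);print(np.degrees(tc),c,e,"mat",m,"head x",m[0]+.09,"near face world",Rc@[-.09,0]+c)
s=r.get_state();y=np.radians(s["eef_rot"][2]);X=np.array([np.cos(y),np.sin(y)]);Y=np.array([np.sin(y),-np.cos(y)])
d=R@[m[0]-.09-.0095,m[1]]+t-s["tcp_pos"][:2];print("to contact tool xy",d@X,d@Y)
```

```text
8.282467198535326 [ 0.61696465 -0.00497629] 0.0021028268316571758 mat [0.01078294 0.00916822] head x 0.1007829423237253 near face world [ 0.52790336 -0.01794109]
to contact tool xy -0.06722966994209485 0.003375190769401959
```

>>> drive_tool --increments '[[[-0.1,0,0.03,0.5,0],[-0.1,0,0.03,1,0],[-0.1,0,0.03,1,0]]]'

```text
time_s: 5.9
tcp_pos: [0.4481, -0.0283, 0.0445]
eef_rot: [-179.9, -0.6, -172.3]
contact_force: [1.1, -0.9, 1.3]
gripper_width: 0.0393
gripper_force: 0.0
```

>>> drive_tool --increments '[[[-0.1,-0.2,0,0.1,0],[-0.1,-0.4,0,0.1,0],[-0.1,-0.5,0,0.1,0],[-0.1,-0.55,0,0.1,0],[-0.1,-0.6,0,0.1,0]]]'

```text
time_s: 6.52
tcp_pos: [0.5218, -0.0177, 0.0366]
eef_rot: [180.0, -0.0, -172.3]
contact_force: [-3.9, 0.4, 2.3]
gripper_width: 0.0391
gripper_force: 1.6
```

>>> drive_tool --increments '[[[-0.1,-0.04,0,0,0],[-0.1,-0.08,0,0,0],[-0.1,-0.12,0,0,0],[-0.1,-0.16,0,0,0],[-0.1,-0.2,0,0,0]]]'

```text
time_s: 7.15
tcp_pos: [0.5462, -0.0144, 0.0359]
eef_rot: [-180.0, -0.0, -172.3]
contact_force: [-4.1, -0.3, 3.4]
gripper_width: 0.0391
gripper_force: 1.9
```

>>> drive_tool --increments '[[[-0.1,-0.01,0,0,0],[-0.1,-0.02,0,0,0],[-0.1,-0.03,0,0,0],[-0.1,-0.03,0,0,0]]]'

```text
time_s: 7.65
tcp_pos: [0.5486, -0.0141, 0.0357]
eef_rot: [-180.0, -0.1, -172.3]
contact_force: [-6.4, -0.0, 3.3]
gripper_width: 0.0392
gripper_force: 2.9
```

>>> drive_tool --increments '[[[-0.1,-0.01,0,0,0],[-0.1,-0.02,0,0,0],[-0.1,-0.03,0,0,0],[-0.1,-0.03,0,0,0]]]'

```text
time_s: 8.15
tcp_pos: [0.5486, -0.0143, 0.0353]
eef_rot: [-180.0, -0.5, -172.3]
contact_force: [-16.4, 1.5, 12.8]
gripper_width: 0.0393
gripper_force: 8.3
```

The TCP has stopped moving while the push force rose to 16 N, so the carton is seated against the batten. Backing off to check.

>>> drive_tool --increments '[[[-0.1,0.25,0,0,0],[-0.1,0.5,0,0,0],[-0.1,0.7,0,-0.2,0],[-0.1,0.8,0,-0.6,0],[-0.1,0.8,0,-1,0]]]'

```text
time_s: 8.78
tcp_pos: [0.4579, -0.0262, 0.1576]
eef_rot: [180.0, 0.1, -172.3]
contact_force: [1.0, 1.1, 0.4]
gripper_width: 0.0396
gripper_force: 0.0
```

Run:
```python
from h import *
a=capture("top")[140:270,260:400,::-1];b=capture("side")[200:360,210:382,::-1]
b=cv2.resize(b,(140,130),interpolation=cv2.INTER_CUBIC)
cv2.imwrite("pics/p4.png",cv2.resize(np.hstack([a,b]),None,fx=2.8,fy=2.8,interpolation=cv2.INTER_CUBIC))
s=r.get_state();print(s["tcp_pos"],s["contact_force"])
```

```text
[ 0.46203864 -0.02524465  0.16162111] [ 0.23317512  1.2520357  -0.41159159]
```

View pics/p4.png

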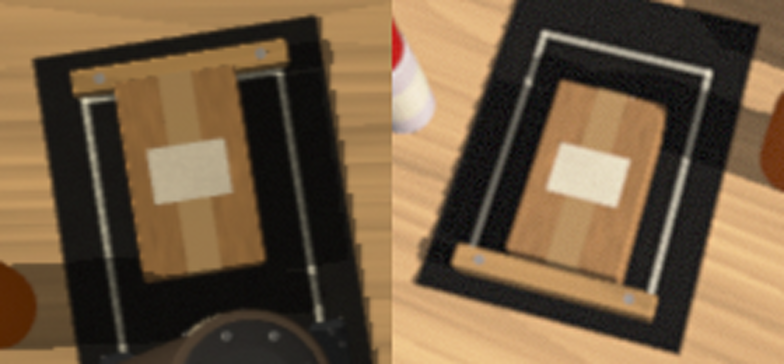

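The top view shows the carton inside the outline with its head end at the batten; its corners are (114,87), (235,68), (265,260) and (145,281). I'll check the squareness with numbers.

Run:
```python
from h import *
th=np.radians(7.66);R=np.array([[np.cos(th),-np.sin(th)],[np.sin(th),np.cos(th)]]);t=np.array([.6075,-.0155])
f=lambda u,v,z:R.T@(ray("top",(u/2.8+260-.3,v/2.8+140-.3),z)[:2]-t)
w=[f(u,v,.064) for u,v in((114,87),(235,68),(265,260),(145,281))]
tc,_,c,e=fit2([(.09,.055),(.09,-.055),(-.09,-.055),(-.09,.055)],w)
print("carton in mat deg",np.degrees(tc),c,e,"head",c[0]+.09)
b=[f(u,v,.034) for u,v in((72,71),(286,40),(289,64),(75,95))];print("batten",np.round(b,4).tolist())
# overlay expected flush carton, both views
for n in("top","side"):
    im=cv2.resize(capture(n)[:,:,::-1].copy(),None,fx=4,fy=4,interpolation=cv2.INTER_CUBIC)
    for z,x in((.064,.13),(.034,.13)):
        q=np.array([[*(R@p+t),z] for p in([(x,c[1]+.055),(x,c[1]-.055),(x-.18,c[1]-.055),(x-.18,c[1]+.055)] if z>.05 else [(x,.1),(x,-.1)])])
        cv2.polylines(im,[(proj(n,q)*4+1.5).round().astype(int)],z>.05,(0,255,0) if z>.05 else (255,0,255),1)
    o=im[150*4:200*4,280*4:380*4] if n=="top" else im[270*4:345*4,230*4:330*4]
    cv2.imwrite(f"pics/o_{n}.png",o)
cv2.imwrite("pics/p5.png",cv2.resize(np.vstack([cv2.imread("pics/o_top.png"),cv2.imread("pics/o_side.png")]),None,fx=1.2,fy=1.2))
```

```text
carton in mat deg 0.26988318100730657 [0.03732546 0.00893612] 0.0026596337195658876 head 0.12732546079195528
batten [[0.1511, 0.1005], [0.1495, -0.0986], [0.1271, -0.0978], [0.1287, 0.1011]]
```

View pics/p5.png

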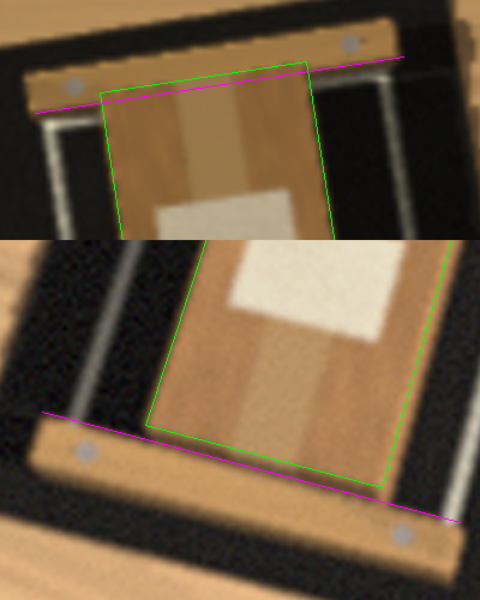

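The carton matches the flush outline in both views: the head end is at 127 mm and the batten face measures 128 mm, with about 0.3° of skew. The robot is clear of everything.

```bash
python3 -c "
from plant import job
print(job.close_job())"
```

```text
the job is handed in; nothing more can be done
None
```

The job is handed in: the carton was toppled and pushed along the mat, and it lies flat inside the outline with its head end against the batten to within about 1 mm by camera, can and jug untouched.

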